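# Snap a vial shut in the bench capping pliers

## Task

Take the vial whose cap still sits high from the rack and stand it fully down in the round nest of the bench capping pliers. Then gently press the pliers' upper arm down until the cap clicks fully home, and let the arm spring back up. Only the pliers may push the cap on, never load the glass hard, leave the vial standing in the nest and the other things undisturbed.

Things in the scene. Friction and masses are not known exactly. Their poses are not given: they have to be found in the camera images.
- vial: The vial to close: amber glass, 28 mm diameter (foot bevelled to 24) up to 46 mm, then a 17 mm neck; 70 mm tall with its white cap perched high (64 mm once shut), 55 to 100 g. Origin: centre of its foot; z up. It stands in one of the rack's three pockets. Grip the glass 25 to 42 mm above the foot, not the cap. The two other vials in the rack are the same but shut (64 mm tall).
- cap (a joint): Travel of the vial's cap down onto the neck, m: 0 perched high, 0.006 snapped home against a hard stop. It resists with about 20 N at first, falling to nothing at 3 mm; from there it snaps home by itself and stays.
- cap_top (a point): Centre of the top of the vial's cap (22 mm diameter, 12 mm high), 70 mm above the vial's foot while perched high.
- rack: Fixed white block, 200 mm (its x) by 60 mm (its y) by 20 mm high, origin at the centre of its underside. Three round pockets, 30 mm wide, in a row along its x at -62, 0 and +62 mm; their floor is 6 mm above the bench. A vial stands in each.
- vial_b: A shut vial in the rack, not to be disturbed. Origin: centre of its foot.
- vial_c: A second shut vial in the rack, not to be disturbed. Origin: centre of its foot.
- stand: Fixed base of the capping pliers: white plate 100 mm (x) by 205 mm (y, from -145 to +60 mm), 10 mm thick, origin on the bench under the nest's axis, z up. The pliers lie along its y: hinge between two upright cheeks at y = -100 mm, nest at y = 0, fixed lower grip at y = 48 to 116 mm (26 mm high). The cheeks reach z = 114 mm.
- nest (a point): Centre of the floor of the nest, 10 mm above the bench. The nest is a square aluminium block of 50 mm with a round pocket 31 mm wide, chamfered by 2 mm, 14 mm deep: its rim is 24 mm above the bench. The point's axes are the stand's.
- hinge (a point): Middle of the hinge axis of the pliers' upper arm, 98 mm above the bench at y = -100 mm of the stand; the axis runs along the stand's x.
- lever (a joint): Angle of the pliers' upper arm, rad: 0 open, leaning 10 degrees back beyond upright, away from the nest; 1.745 level over the nest; at most 1.95. A spring (0.12 to 0.25 N m) opens it when let go. Closing, its end swings from above the hinge over towards +y of the stand and down. With the vial in the nest the cap clicks between about 1.65 and 1.85 rad, depending on the pad.
- grip (a point): Point on the outer face (upper face when closed) of the upper arm's rubber grip, 170 mm from the hinge and 9 mm off the arm's centre line. The grip is 26 mm wide and 18 mm thick, from 125 to 210 mm from the hinge. The point's y points along the arm to its end, its z out of the outer face. Pressed here, about 12 to 15 N makes the cap click.
- tipbox: Blue box with clear lid, 85 x 120 x 67 mm, not to be disturbed. Origin: centre of its underside.
- timer: Flat grey bench timer, 60 x 75 x 20 mm, not to be disturbed. Origin: centre of its underside.
- pad_root (a point): Point on the upper arm's centre line, 100 mm from the hinge, above the black domed pad that presses the cap. The pad hangs on a set screw: its lowest point is 14 to 28 mm from this point on the arm's inner side (-z of the point), set differently each time and not measured, so the press must be felt.

How it is judged:
On the way, in this order (a step that is already met when the one before it is completed fails the run):
1. the vial stands fully down in the nest, let go, its cap still high (horizontal distance between vial and nest below 0.004 m and z of vial in the frame of nest below 0.003 m and angle between vial's own z axis and vertical below 0.1 rad and contact force between the fingers and vial below 0.1 N and value of joint cap below 0.003 m), for 0.1 s.
2. the pliers' arm presses on the cap (contact force between lever and vial above 6 N and value of joint cap below 0.004 m).
3. the cap has clicked home (value of joint cap above 0.005 m), for 0.2 s.
At the end, for the whole second after the job is handed in: The cap is at least 5 mm down (home is 6 mm), the vial stands at rest in the nest (within 4 mm of its axis, foot within 3 mm of its floor, tilted less than 0.1 rad), and the pliers' arm has sprung back open (below 0.3 rad) (value of joint cap above 0.005 m and horizontal distance between vial and nest below 0.004 m and z of vial in the frame of nest below 0.003 m and angle between vial's own z axis and vertical below 0.1 rad and value of joint lever below 0.3 rad and linear speed of vial below 0.02 m/s); the robot touches nothing.
It fails at once if the glass is loaded hard: more than 60 N between the pliers' arm or the stand and the vial (contact force between any of lever, stand and vial above 60 N).
It fails at once if a shut vial, the tip box or the timer is moved by more than 20 mm or a shut vial is tipped (distance of any of vial_b, vial_c, tipbox, timer from where it was at the start of the episode above 0.02 m or angle between any of vial_b, vial_c's own z axis and vertical above 0.4 rad).
It fails at once if the vial is tipped over (angle between vial's own z axis and vertical above 0.8 rad).
It also fails if it takes over 72 s, if anything falls off the work surface, if the arm or the gripper's body presses on something with over 40 N, if the wrist force passes 120 N, or if a joint passes its speed limit or range.

## Robot

A 6-joint arm with a two-finger parallel gripper is mounted at the origin on the work surface. World frame = base frame: x ahead of the robot, y to its left, z up, the work surface at z = 0. Lengths are in m, angles in rad, forces in N, time in s.
With the tool pointing down it reaches from about 0.25 to 0.775 m from the base axis. Payload 8.9 kg.
Tool frame: the origin (TCP) lies where the fingers leave the gripper's body, on its centre line; the fingertips stand 73 mm ahead of it and the grasp point (between the pads) lies 54 mm ahead of it; z points along the fingers, y is the line along which they close (so a half turn about z gives the same grasp; the last joint's range is limited). The gripper opens to 85 mm and grips with 20 to 120 N. Pads are 22 mm wide; open, the fingers measure 114 mm over their backs; the gripper's body (76 mm by 85 mm) begins 54 mm behind the grasp point. The pads swing forward as they close: fully open they stand 13 mm farther back than shut.
Start: joints at [-1.474, 0.291, -0.153, 1.127, 0, 1.431], TCP at [0.123, -0.51, 0.304] pointing down, gripper open.
Joint ranges: [-2.52, 2.52], [-0.91, 1.74], [-1.3, 1.37], [-1.96, 2.02], [-1.52, 1.47], [-3.14, 3.14]. Speed limits (rad/s): [2.22, 2.22, 2.79, 3.14, 3.14, 3.14].

## Interface

Orientations are given as a unit quaternion [w, x, y, z].
In Python, from station import sensors, imaging, job_done gives the robot as it stands.
- The arm moves only by the tool move_arm, never from a script. Its argument "increments" is text: rows parted by semicolons, each of 7 numbers parted by spaces: the shift along the world's x, y, z each as a share of 25 cm, from -1 to 1, then the turn, a rotation vector about the world's x, y, z each as a share of 30 degrees, from -1 to 1, then the closure, from 0 (fully open) to 1 (shut). A call has 1 to 8 rows; each row is the pose to reach, as a shift and turn from the pose commanded when the call began; what a row does not reach only later rows make up. A row lasts 1/12 s, in which the tool goes at most 41.7 mm and 7.16 degrees, less where a joint would pass 70% of its speed; a pose out of reach is approached as far as the arm can. A call with a number of a shift or a turn outside -1 to 1 is refused whole. A call with a gripper value outside its range is refused whole. The fingers move at their own pace and stop on an object; "squeeze" is the grip in N (left out, the last holds). Time passes only in rows, so rows that repeat a pose let the fingers close. It gives the time, the measured TCP pose, the force, the opening and the grip force at its end, in the units of the state.
- sensors.sense(): the state, without advancing time (a new reading comes with each control period).
- imaging.snapshot(name): name is "scene" or "top" or "wrist"; returns the picture (400x640x3 uint8, red, green, blue); there is no depth.
- imaging.camera_model(name): a dict with "fx", "fy", "cx", "cy" (pixels), "eye" and "attitude" of the camera in the world; the wrist camera has in their place "hand_eye" (4x4, takes a point from camera to tool coordinates, whose origin is the TCP and whose axes are the flange's). Camera axes: x right, y up, looking along -z (the intrinsics and any distortion apply to the point x, -y, -z); pixel columns grow to the right and rows downward; lengths in m; the calibration is good to about 2 mm. A picture is of the moment at which its call begins: read the wrist's pose just before it. camera_model takes no time and is no camera call.
- job_done(): hands the job in; it is judged then, once.
The state is a dict: "time_s": time; "joint_positions": joint angles; "joint_velocities": joint speeds; "effort": joint torques, N m; "tool_pos": TCP position; "tool_rot": TCP orientation; "wrist_force": force on the tool from outside, world axes, zero at the start; "torque": the same for the moment, N m; "gripper_width": opening from 0.0 (shut) to 1.0 (fully open); "gripper_force": force on a finger pad.
Only numpy, scipy, OpenCV 4.12 (cv2) and the standard library are available. Lean on these libraries where they do the work, as an engineer would, in place of code of your own. Each camera call takes 0.05 s, during which the arm holds its last target. There are 200 camera calls.

## Working session

There is one attempt and no reset: what is moved stays moved. The work goes in short steps, Python scripts to look and compute and a tool call to move; the robot and the scene stay as the last step left them, time stands still between calls to the robot, and variables do not carry over. Pictures are saved under pics/ and viewed, at most 10 in all, crops included, and the job is handed in when it is done.

Besides the shell and the picture viewer there is one more tool, called as name(argument=value, ...) on one line, values as JSON. move_arm: Moves the arm, as the interface text tells. Its arguments: {"type":"object","properties":{"increments":{"type":"string"},"squeeze":{"type":"number"}},"required":["increments"]}

```bash
mkdir -p pics
python3 - <<'E'
from station import sensors, imaging
import cv2
s=sensors.sense(); print({k:s[k] for k in('time_s','tool_pos','tool_rot','gripper_width')})
for n in('scene','top'):
    m=imaging.camera_model(n); print(n,m)
    cv2.imwrite(f'pics/{n}0.png',imaging.snapshot(n)[:,:,::-1])
print(imaging.camera_model('wrist'))
E
```

```text
{'time_s': 0.0, 'tool_pos': array([ 0.12261368, -0.51014599,  0.30333775]), 'tool_rot': array([-6.33607737e-04,  9.93057772e-01,  1.17625934e-01,  1.51238320e-05]), 'gripper_width': 0.9974231705561902}
scene {'fx': 514.5932884478301, 'fy': 514.5932884478301, 'cx': 313.30449873159205, 'cy': 196.37108042039705, 'eye': array([1.18074644, 0.28587906, 0.90480939]), 'attitude': array([0.49294188, 0.20307127, 0.30841234, 0.78781482])}
top {'fx': 434.11884880401396, 'fy': 434.11884880401396, 'cx': 318.9199835067128, 'cy': 201.3313382415532, 'eye': array([0.4641385 , 0.00495998, 1.17287984]), 'attitude': array([-0.69840132, -0.03596291,  0.03435371,  0.71397626])}
{'fx': 343.10839879274465, 'fy': 343.10839879274465, 'cx': 314.3884725088969, 'cy': 199.4404041745054, 'hand_eye': array([[-6.73570304e-04,  9.48761060e-01,  3.15993667e-01,
         8.20193097e-02],
       [ 9.99998518e-01,  1.13969346e-03, -1.29030266e-03,
         1.17031324e-03],
       [-1.58432483e-03,  3.15992330e-01, -9.48760421e-01,
        -6.95968844e-02],
       [ 0.00000000e+00,  0.00000000e+00,  0.00000000e+00,
         1.00000000e+00]])}
```

View pics/scene0.png

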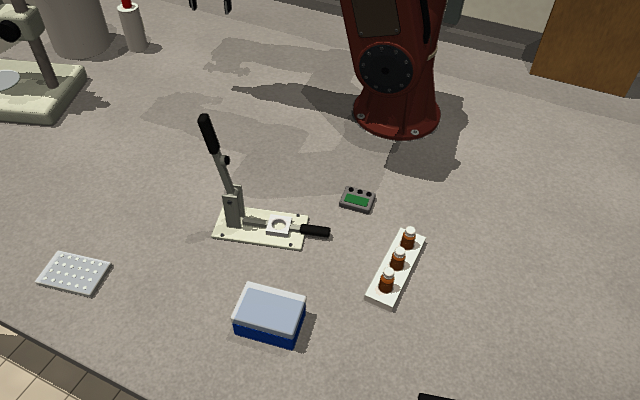

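View pics/top0.png

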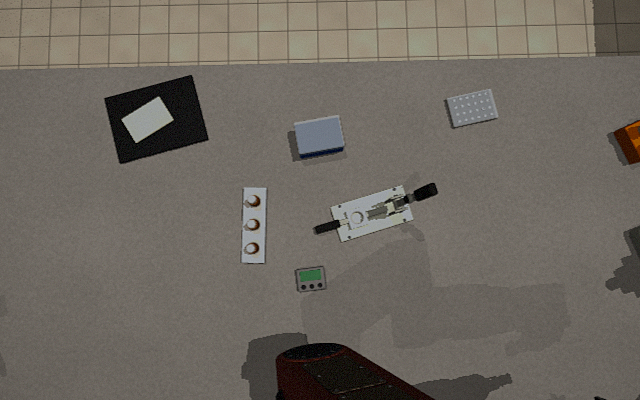

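The scene view shows the rack with its vials at (409,237), (398,259) and (387,281), the nest at (279,225) and the pliers' arm end at (205,120). The top view shows the rack at about (254,225) and the nest at (357,217), with the fixed grip towards (325,228). I'll enlarge both.

```bash
python3 - <<'E'
import cv2
a=cv2.imread('pics/top0.png')[175:275,235:445]; cv2.imwrite('pics/topc.png',cv2.resize(a,(798,380),interpolation=cv2.INTER_CUBIC))
b=cv2.imread('pics/scene0.png')[180:315,200:440]
b=cv2.resize(b,(792,446),interpolation=cv2.INTER_CUBIC); cv2.imwrite('pics/scenec.png',b)
E
cat > h.py <<'E'
import numpy as np
from scipy.spatial.transform import Rotation as R
from station import sensors, imaging
def q(w): return R.from_quat([w[1],w[2],w[3],w[0]])
def ray(n,u,v,pose=None):
    m=imaging.camera_model(n); d=np.array([(u-m['cx'])/m['fx'],-(v-m['cy'])/m['fy'],-1])
    if n=='wrist':
        p,r=pose; H=m['hand_eye']; return p+r.apply(H[:3,3]), r.apply(H[:3,:3]@d)
    return m['eye'], q(m['attitude']).apply(d)
def onz(n,u,v,z,pose=None):
    e,d=ray(n,u,v,pose); return e+d*(z-e[2])/d[2]
def proj(n,P,pose=None):
    m=imaging.camera_model(n); P=np.atleast_2d(P)
    if n=='wrist':
        p,r=pose; H=m['hand_eye']; c=(r.inv().apply(P-p)-H[:3,3])@H[:3,:3]
    else: c=q(m['attitude']).inv().apply(P-m['eye'])
    return np.c_[m['cx']+m['fx']*c[:,0]/-c[:,2], m['cy']-m['fy']*c[:,1]/-c[:,2]]
E
```

```text
(no output)
```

View pics/topc.png

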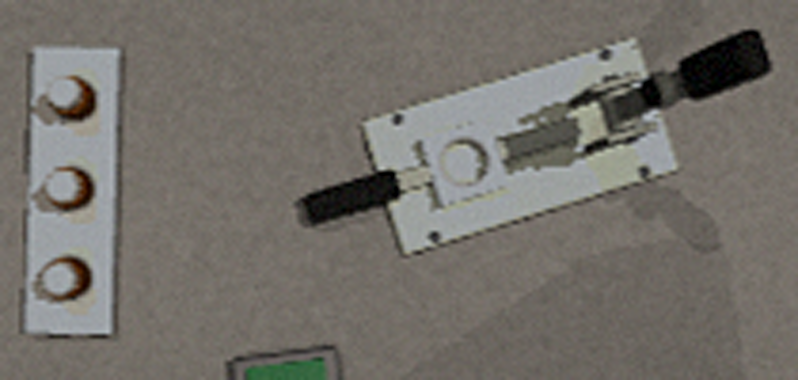

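View pics/scenec.png

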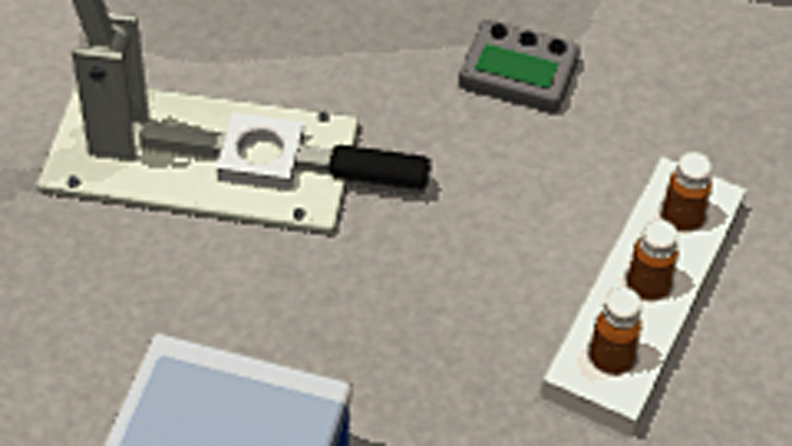

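Run:
```python
from h import *
T=lambda u,v:(235+u/3.8-.37,175+v/3.8-.37)
S=lambda u,v:(200+u/3.3-.35,180+v/3.3-.35)
print('rack');ps=[onz('top',*T(*c),.02) for c in [(33,48),(120,46),(113,334),(25,333)]];print(np.round(ps,4));rt=np.mean(ps,0)
ps2=[onz('scene',*S(*c),.02) for c in [(668,160),(745,190),(637,412),(545,381)]];print(np.round(ps2,4));print(rt,np.mean(ps2,0))
print('stand');ps=np.array([onz('top',*T(*c),.01) for c in [(362,120),(637,38),(677,168),(405,254)]]);print(np.round(ps,4))
ps2=np.array([onz('scene',*S(*c),.01) for c in [(82,85),(358,118),(335,232),(40,188)]]);print(np.round(ps2,4))
print('nest rim', onz('top',*T(463,161),.024),onz('scene',*S(260,148),.024))
for n,f,cs in(('top',T,[(74,95),(68,186),(66,277)]),('scene',S,[(695,163),(661,235),(623,303)])):
  for c in cs: print(n,[np.round(onz(n,*f(*c),z)[:2],4) for z in(.070,.076)])
```

```text
rack
[[0.6216 0.208  0.02  ]
 [0.6217 0.1466 0.02  ]
 [0.4205 0.1535 0.02  ]
 [0.4226 0.2145 0.02  ]]
[[0.4213 0.1588 0.02  ]
 [0.4232 0.2136 0.02  ]
 [0.617  0.2059 0.02  ]
 [0.6212 0.1483 0.02  ]]
[0.52159166 0.18064472 0.02      ] [0.52066326 0.18163507 0.02      ]
stand
[[ 0.5664 -0.0229  0.01  ]
 [ 0.6205 -0.2197  0.01  ]
 [ 0.5275 -0.2441  0.01  ]
 [ 0.4714 -0.0507  0.01  ]]
[[ 0.5319 -0.2395  0.01  ]
 [ 0.4728 -0.0503  0.01  ]
 [ 0.5693 -0.0202  0.01  ]
 [ 0.6239 -0.2144  0.01  ]]
nest rim [ 0.53492042 -0.09223049  0.024     ] [ 0.53764946 -0.09267304  0.024     ]
top [array([0.5823, 0.1718]), array([0.5816, 0.1709])]
top [array([0.5212, 0.1762]), array([0.5209, 0.1753])]
top [array([0.4607, 0.1779]), array([0.4607, 0.177 ])]
scene [array([0.4589, 0.1823]), array([0.4641, 0.1831])]
scene [array([0.5235, 0.1816]), array([0.5282, 0.1824])]
scene [array([0.5818, 0.1778]), array([0.5861, 0.1786])]
```

The near-, middle- and far-pocket vials sit at about (.459,.183), (.521,.181) and (.583,.179). The nest is at about (.5365,-.092), and the stand's y axis points along (-.266,.964). Next I'll move to a wrist view over the rack, turning to yaw 178°.

move_arm(increments="0.16 0.46 0 0 0 0.914 0;0.16 0.46 0 0 0 0.914 0;0.16 0.46 0 0 0 0.914 0;0.16 0.46 0 0 0 0.914 0", squeeze=25)

```text
time_s: 0.43
tool_pos: [0.1636, -0.3892, 0.3032]
tool_rot: [-0.002, 0.935, 0.354, 0.001]
wrist_force: [0.3, -1.0, 0.8]
gripper_width: 1.003
gripper_force: 0.0
```

move_arm(increments="0.16 0.46 0 0 0 0.914 0;0.16 0.46 0 0 0 0.914 0;0.16 0.46 0 0 0 0.914 0;0.16 0.46 0 0 0 0.914 0")

```text
time_s: 0.77
tool_pos: [0.2031, -0.2746, 0.3034]
tool_rot: [-0.002, 0.825, 0.566, 0.001]
wrist_force: [0.1, -1.1, 0.7]
gripper_width: 1.004
gripper_force: 0.0
```

move_arm(increments="0.16 0.46 0 0 0 0.914 0;0.16 0.46 0 0 0 0.914 0;0.16 0.46 0 0 0 0.914 0;0.16 0.46 0 0 0 0.914 0")

```text
time_s: 1.1
tool_pos: [0.2432, -0.1596, 0.3035]
tool_rot: [-0.001, 0.666, 0.746, 0.001]
wrist_force: [-0.1, -1.0, 0.2]
gripper_width: 1.0
gripper_force: 0.0
```

move_arm(increments="0.16 0.46 0 0 0 0.914 0;0.16 0.46 0 0 0 0.914 0;0.16 0.46 0 0 0 0.914 0;0.16 0.46 0 0 0 0.914 0")

```text
time_s: 1.43
tool_pos: [0.2829, -0.0464, 0.3038]
tool_rot: [-0.0, 0.477, 0.879, 0.001]
wrist_force: [-0.4, -0.2, 0.1]
gripper_width: 0.997
gripper_force: 0.0
```

move_arm(increments="0.16 0.46 0 0 0 0.914 0;0.16 0.46 0 0 0 0.914 0;0.16 0.46 0 0 0 0.914 0;0.16 0.46 0 0 0 0.914 0")

```text
time_s: 1.77
tool_pos: [0.3234, 0.0695, 0.3039]
tool_rot: [0.0, 0.257, 0.967, 0.001]
wrist_force: [-0.9, -0.9, -0.7]
gripper_width: 0.997
gripper_force: 0.0
```

move_arm(increments="0.16 0.46 -0.13 0 0 0.914 0;0.16 0.46 -0.13 0 0 0.914 0;0.16 0.46 -0.13 0 0 0.914 0;0.16 0.46 -0.13 0 0 0.914 0;0.16 0.46 -0.13 0 0 0.914 0;0.16 0.46 -0.13 0 0 0.914 0;0.16 0.46 -0.13 0 0 0.914 0;0.16 0.46 -0.13 0 0 0.914 0")

```text
time_s: 2.43
tool_pos: [0.3626, 0.1786, 0.2718]
tool_rot: [0.0, 0.028, 1.0, 0.0]
wrist_force: [0.2, -1.0, -0.6]
gripper_width: 1.001
gripper_force: 0.0
```

Run:
```python
from h import *
import cv2
s=sensors.sense(); print(s['time_s'],s['tool_pos'],s['tool_rot'],s['joint_positions'],s['wrist_force'])
im=imaging.snapshot('wrist'); cv2.imwrite('pics/w1.png',im[:,:,::-1])
pose=(s['tool_pos'],q(s['tool_rot'])); np.save('w1.npy',np.r_[s['tool_pos'],s['tool_rot']])
for p in[(.583,.179),(.521,.181),(.459,.183)]: print(proj('wrist',[[*p,z] for z in(.006,.052,.07,.076)],pose).round(1).tolist())
```

```text
2.4333 [0.36260494 0.17859935 0.27175929] [2.40824938e-04 2.83321267e-02 9.99598536e-01 1.76085444e-05] [ 2.76388937e-01  8.46597424e-02 -5.01243247e-01  9.84423311e-01
 -1.10915134e-04  3.33060749e-01] [ 0.20234487 -1.04999053 -0.63248255]
[[326.4, 347.2], [327.7, 378.2], [328.4, 392.4], [328.6, 397.5]]
[[325.6, 303.4], [327.0, 330.7], [327.6, 343.3], [327.8, 347.8]]
[[324.8, 255.0], [326.1, 277.6], [326.7, 288.1], [326.9, 291.9]]
```

View pics/w1.png

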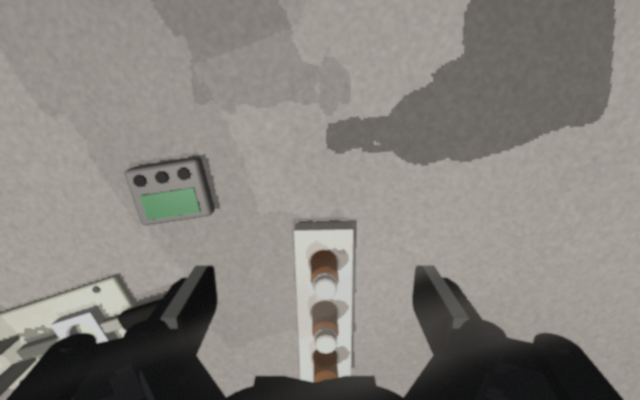

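The wrist picture shows the near vial's cap at (324,286) and the middle one's at (325,342). The gripper hides the far vial's cap. I'll enlarge the rack.

Run:
```python
import cv2,numpy as np
a=cv2.resize(cv2.imread('pics/w1.png')[235:385,285:365],None,fx=4,fy=4,interpolation=cv2.INTER_CUBIC)
b=cv2.resize(cv2.imread('pics/scene0.png')[222:297,372:422],None,fx=8,fy=8,interpolation=cv2.INTER_CUBIC)
cv2.imwrite('pics/cmp.png',np.hstack([a,b]))
```

```text
(no output)
```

View pics/cmp.png

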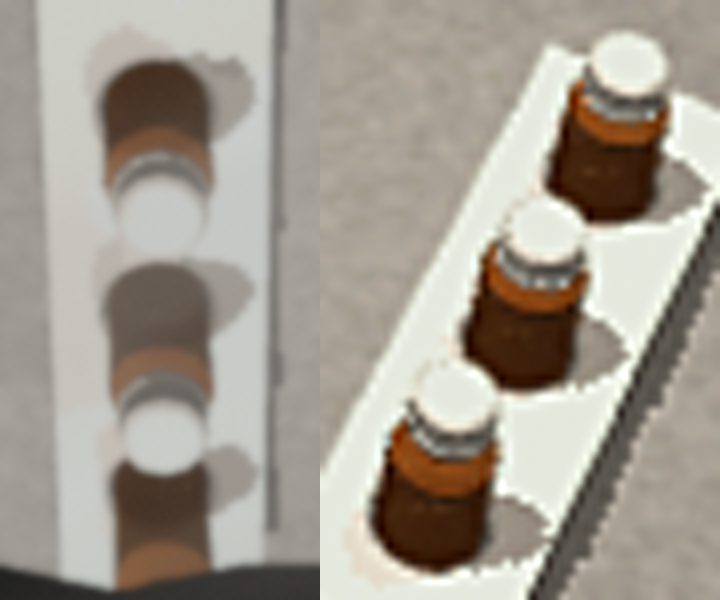

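The near and middle caps match the shut height (predicted rows 288 and 343, seen 289 and 344). In the scene view the far vial is longer, so it's probably the one with the high cap. I'll move closer and check it.

move_arm(increments="0.49 0 0 0 0 0 0;0.49 0 0 0 0 0 0;0.49 0 0 0 0 0 0;0.49 0 0 0 0 0 0;0.49 0 0 0 0 0 0;0.49 0 0 0 0 0 0")

```text
time_s: 2.98
tool_pos: [0.4846, 0.1787, 0.2713]
tool_rot: [-0.001, 0.027, 1.0, -0.0]
wrist_force: [-0.0, -0.6, -0.1]
gripper_width: 1.002
gripper_force: 0.0
```

Run:
```python
from h import *
import cv2
s=sensors.sense(); print(s['time_s'],s['tool_pos'],s['tool_rot'])
im=imaging.snapshot('wrist')[:,:,::-1]
pose=(s['tool_pos'],q(s['tool_rot'])); np.save('w2.npy',np.r_[s['tool_pos'],s['tool_rot']])
for p in[(.583,.179),(.521,.181),(.459,.183)]: print(proj('wrist',[[*p,z] for z in(.006,.052,.07,.076)],pose).round(1).tolist())
cv2.imwrite('pics/w2.png',im)
cv2.imwrite('pics/w2c.png',cv2.resize(im[130:390,265:385],None,fx=4,fy=2.3*1,interpolation=cv2.INTER_CUBIC) if 0 else cv2.resize(im[190:340,225:425],None,fx=4,fy=4,interpolation=cv2.INTER_CUBIC))
```

```text
2.9833 [0.4846252  0.17868067 0.27128472] [-5.52834718e-04  2.73668551e-02  9.99625300e-01 -9.92749826e-05]
[[321.0, 257.4], [321.9, 280.2], [322.2, 290.9], [322.4, 294.7]]
[[320.0, 203.8], [320.7, 220.5], [321.1, 228.4], [321.2, 231.2]]
[[318.9, 143.8], [319.5, 152.7], [319.8, 156.9], [319.9, 158.4]]
```

View pics/w2c.png

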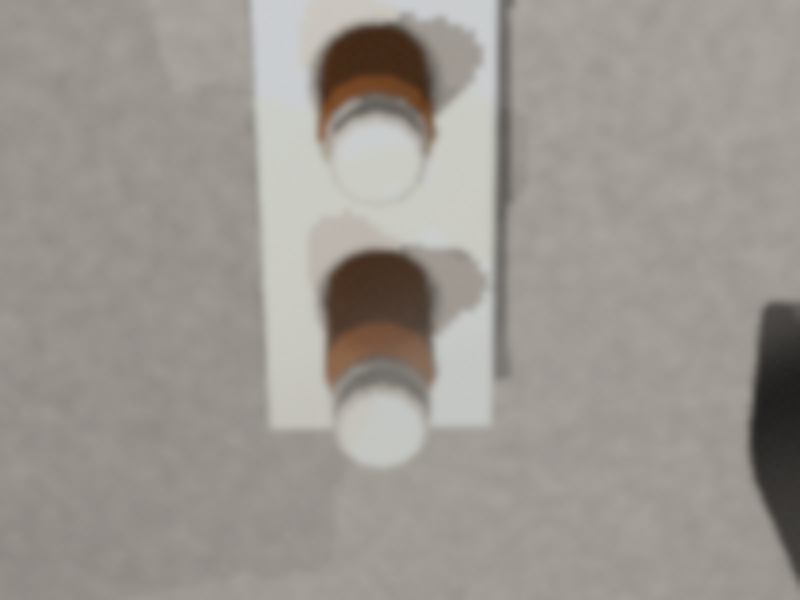

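The far vial is the high one. Its cap centre is at (320.5,296.7), against a predicted high row of 294.7, and the middle cap matches shut.

Run:
```python
from h import *
w=np.load('w2.npy');pose=(w[:3],q(w[3:]))
print(onz('wrist',225+382/4-.4,190+427/4-.4,.076,pose),onz('wrist',225+376/4-.4,190+157/4-.4,.07,pose))
print('tilt',pose[1].apply([0,0,1]), 'stand nest px',)
```

```text
[0.58462024 0.17687638 0.076     ] [0.52132652 0.17885067 0.07      ]
tilt [-1.11068883e-03 -1.68216873e-04 -9.99999369e-01] stand nest px
```

move_arm(increments="0.396 -0.005 0 0 0 0 0;0.396 -0.005 0 0 0 0 0;0.396 -0.005 0 0 0 0 0;0.396 -0.005 0 0 0 0 0;0.396 -0.005 -0.3 0 0 0 0;0.396 -0.005 -0.4 0 0 0 0;0.396 -0.005 -0.5 0 0 0 0;0.396 -0.005 -0.5 0 0 0 0")

```text
time_s: 3.7
tool_pos: [0.5782, 0.1775, 0.1399]
tool_rot: [-0.006, 0.026, 1.0, -0.001]
wrist_force: [-2.1, -0.2, -1.2]
gripper_width: 1.004
gripper_force: 0.0
```

move_arm(increments="0 0 -0.07 0 0 0 0;0 0 -0.14 0 0 0 0;0 0 -0.207 0 0 0 0;0 0 -0.207 0 0 0 0;0 0 -0.207 0 0 0 0.3;0 0 -0.207 0 0 0 0.4;0 0 -0.207 0 0 0 0.5;0 0 -0.207 0 0 0 0.55")

```text
time_s: 4.37
tool_pos: [0.5849, 0.1784, 0.0963]
tool_rot: [0.001, 0.026, 1.0, 0.0]
wrist_force: [-0.0, -0.3, -0.8]
gripper_width: 0.458
gripper_force: 0.0
```

move_arm(increments="0 0 0 0 0 0 0.6;0 0 0 0 0 0 0.65;0 0 0 0 0 0 0.7;0 0 0 0 0 0 0.8;0 0 0 0 0 0 0.9;0 0 0 0 0 0 0.9;0 0 0 0 0 0 0.9;0 0 0 0 0 0 0.9")

```text
time_s: 5.03
tool_pos: [0.5843, 0.1783, 0.0952]
tool_rot: [0.0, 0.026, 1.0, 0.0]
wrist_force: [-1.6, -0.9, 6.3]
gripper_width: 0.318
gripper_force: 24.4
```

Gripped. Next is the lift and the move towards the nest, with a wrist look on the way.

move_arm(increments="0 0 0.04 0 0 0 0.9;0 0 0.1 0 0 0 0.9;0 0 0.2 0 0 0 0.9;0 0 0.3 0 0 0 0.9;0 0 0.38 0 0 0 0.9;0 0 0.44 0 0 0 0.9;0 0 0.46 0 0 0 0.9;0 0 0.46 0 0 0 0.9")

```text
time_s: 5.7
tool_pos: [0.5848, 0.1784, 0.2112]
tool_rot: [0.001, 0.026, 1.0, 0.0]
wrist_force: [-0.1, -0.7, -1.6]
gripper_width: 0.321
gripper_force: 24.8
```

move_arm(increments="-0.02 -0.04 0 0 0 -0.15 0.9;-0.05 -0.1 0 0 0 -0.3 0.9;-0.08 -0.18 0 0 0 -0.45 0.9;-0.1 -0.24 0 0 0 -0.6 0.9;-0.12 -0.29 0 0 0 -0.7 0.9;-0.14 -0.32 0 0 0 -0.796 0.9;-0.14 -0.32 0 0 0 -0.796 0.9")

```text
time_s: 6.28
tool_pos: [0.5477, 0.097, 0.2084]
tool_rot: [-0.001, 0.234, 0.972, -0.001]
wrist_force: [0.5, -0.0, -0.3]
gripper_width: 0.322
gripper_force: 24.9
```

move_arm(increments="-0.01 -0.05 0 0 0 -0.15 0.9;-0.02 -0.1 0 0 0 -0.3 0.9;-0.03 -0.15 0 0 0 -0.45 0.9;-0.03 -0.2 0 0 0 -0.6 0.9;-0.03 -0.24 0 0 0 -0.7 0.9;-0.03 -0.26 0 0 0 -0.796 0.9;-0.03 -0.26 0 0 0 -0.796 0.9")

```text
time_s: 6.87
tool_pos: [0.5416, 0.0328, 0.2088]
tool_rot: [-0.001, 0.429, 0.903, -0.0]
wrist_force: [-0.2, 0.1, -1.0]
gripper_width: 0.321
gripper_force: 24.9
```

move_arm(increments="0 0 0 0 0 -0.2 0.9;0 0 0 0 0 -0.4 0.9;0 0 0 0 0 -0.6 0.9;0 0 0 0 0 -0.795 0.9;0 0 0 0 0 -0.795 0.9;0 0 0 0 0 -0.795 0.9")

```text
time_s: 7.37
tool_pos: [0.5416, 0.0339, 0.2092]
tool_rot: [-0.0, 0.604, 0.797, -0.0]
wrist_force: [0.1, -0.8, -1.2]
gripper_width: 0.317
gripper_force: 24.9
```

Run:
```python
from h import *
import cv2
s=sensors.sense(); print(s['time_s'],s['tool_pos'],s['tool_rot'],s['gripper_width'],s['wrist_force'],s['joint_positions'])
im=imaging.snapshot('wrist')[:,:,::-1]
pose=(s['tool_pos'],q(s['tool_rot'])); np.save('w3.npy',np.r_[s['tool_pos'],s['tool_rot']])
print(pose[1].as_matrix())
print(proj('wrist',[[.5365,-.092,.024],[.5365,-.092,.01]],pose).round(1).tolist())
cv2.imwrite('pics/w3.png',im)
```

```text
7.3667 [0.5415671  0.03390966 0.2092043 ] [-3.45769388e-04  6.03858569e-01  7.97091397e-01 -1.15056109e-04] 0.31674601736368985 [ 0.11160952 -0.80394592 -1.23859805] [-7.23072683e-02  3.95304480e-01 -2.62598532e-01  9.13598603e-01
  1.83698068e-04  1.22435896e+00]
[[-2.70709417e-01  9.62660862e-01 -6.90174843e-04]
 [ 9.62661021e-01  2.70709630e-01  2.34171146e-04]
 [ 4.12264374e-04 -6.01012085e-04 -9.99999734e-01]]
[[270.1, 321.6], [271.9, 311.7]]
```

View pics/w3.png

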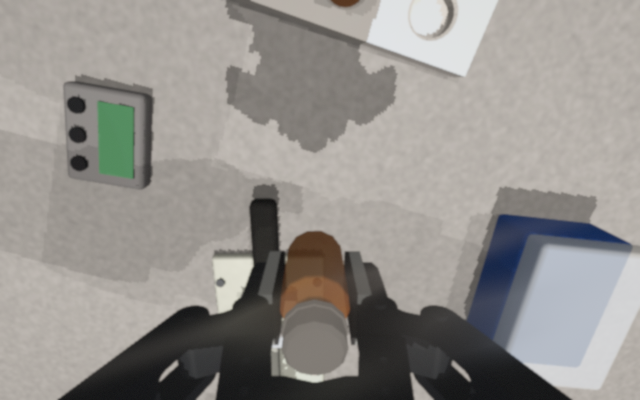

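The vial hides the nest. The lower grip runs along column 264 (rows 200–250), and a plate corner is at (215,252). I'll compare these with predictions.

Run:
```python
from h import *
w=np.load('w3.npy');pose=(w[:3],q(w[3:]))
n=np.array([.5365,-.092,0]);Y=np.array([-.266,.964,0]);X=np.array([.964,.266,0])
f=lambda x,y,z:proj('wrist',n+x*X+y*Y+[0,0,z],pose)[0].round(1)
for a in[(0,.116,.026),(0,.08,.026),(-.013,.116,.02),(.013,.116,.02),(-.05,.06,.01),(.05,.06,.01),(-.025,.025,.024),(.025,.025,.024)]: print(a,f(*a))
c=onz('wrist',215,252,.01,pose); print('corner->nest',c-(-.05*X+.06*Y))
e=onz('wrist',264,199,.026,pose); print('handle end->nest',e-.116*Y)
```

```text
(0, 0.116, 0.026) [264.3 198.6]
(0, 0.08, 0.026) [266.1 240.8]
(-0.013, 0.116, 0.02) [248.9 196.2]
(0.013, 0.116, 0.02) [281.7 196.3]
(-0.05, 0.06, 0.01) [212.2 253.5]
(0.05, 0.06, 0.01) [326.8 253.9]
(-0.025, 0.025, 0.024) [240.1 297.4]
(0.025, 0.025, 0.024) [297.9 297.6]
corner->nest [ 0.5386079 -0.0898988  0.01     ]
handle end->nest [ 0.53638163 -0.09236149  0.026     ]
```

The predictions match within 2 mm, so the nest is at about (.537,-.0917). I'll move over it and descend.

move_arm(increments="0 -0.05 0 0 0 0 0.9;-0.01 -0.15 0 0 0 0 0.9;-0.018 -0.27 0 0 0 0 0.9;-0.018 -0.38 0 0 0 0 0.9;-0.018 -0.46 0 0 0 0 0.9;-0.018 -0.502 0 0 0 0 0.9;-0.018 -0.502 0 0 0 0 0.9;-0.018 -0.502 0 0 0 0 0.9")

```text
time_s: 8.08
tool_pos: [0.537, -0.0924, 0.2095]
tool_rot: [-0.0, 0.606, 0.795, 0.0]
wrist_force: [-0.4, -0.3, -0.8]
gripper_width: 0.318
gripper_force: 24.9
```

move_arm(increments="0 0 -0.05 0 0 0 0.9;0 0 -0.12 0 0 0 0.9;0 0 -0.2 0 0 0 0.9;0 0 -0.27 0 0 0 0.9;0 0 -0.32 0 0 0 0.9;0 0 -0.35 0 0 0 0.9;0 0 -0.36 0 0 0 0.9;0 0 -0.36 0 0 0 0.9")

```text
time_s: 8.75
tool_pos: [0.537, -0.0915, 0.1194]
tool_rot: [-0.0, 0.606, 0.796, -0.0]
wrist_force: [-0.5, -0.0, -0.6]
gripper_width: 0.323
gripper_force: 24.9
```

Run:
```python
from h import *
import cv2
s=sensors.sense(); print(s['time_s'],s['tool_pos'],s['wrist_force'])
a=imaging.snapshot('wrist')[:,:,::-1]; b=imaging.snapshot('scene')[:,:,::-1]; 
a=cv2.resize(a[180:400,215:415],(400,440)); b=cv2.resize(b[190:260,210:340],None,fx=3,fy=3,interpolation=cv2.INTER_CUBIC)
b=cv2.copyMakeBorder(b,0,440-b.shape[0],0,0,cv2.BORDER_CONSTANT)
cv2.imwrite('pics/n1.png',np.hstack([a,b]))
```

```text
8.75 [ 0.53700273 -0.09147908  0.11941501] [-0.54641888 -0.00371001 -0.61663915]
```

View pics/n1.png

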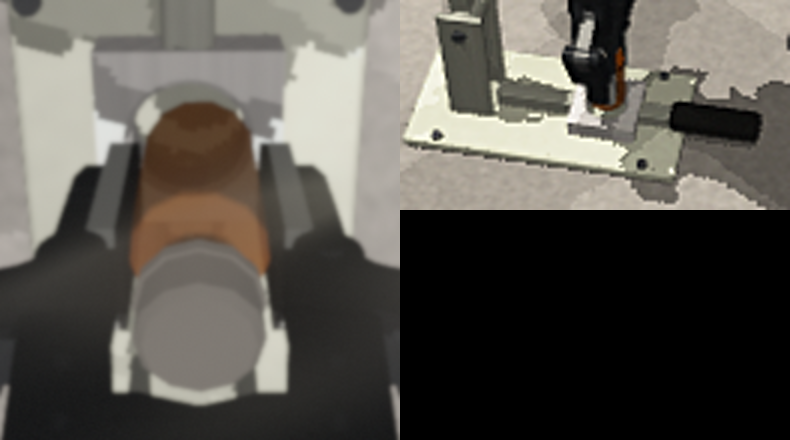

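The vial's foot and the pocket rim are centred on each other (crop columns 200 and 198). I'll lower it slowly.

move_arm(increments="0 0 -0.01 0 0 0 0.9;0 0 -0.02 0 0 0 0.9;0 0 -0.03 0 0 0 0.9;0 0 -0.04 0 0 0 0.9;0 0 -0.048 0 0 0 0.9;0 0 -0.056 0 0 0 0.9;0 0 -0.062 0 0 0 0.9;0 0 -0.062 0 0 0 0.9")

```text
time_s: 9.52
tool_pos: [0.5362, -0.0925, 0.1035]
tool_rot: [-0.001, 0.606, 0.795, -0.001]
wrist_force: [-5.1, -3.6, -1.2]
gripper_width: 0.319
gripper_force: 25.5
```

move_arm(increments="-0.004 -0.003 0 0 0 0 0.9;-0.004 -0.003 -0.004 0 0 0 0.9;-0.004 -0.003 -0.008 0 0 0 0.9;-0.004 -0.003 -0.012 0 0 0 0.9;-0.004 -0.003 -0.015 0 0 0 0.9;-0.004 -0.003 -0.017 0 0 0 0.9;-0.004 -0.003 -0.017 0 0 0 0.9")

```text
time_s: 10.1
tool_pos: [0.5361, -0.0929, 0.0998]
tool_rot: [-0.0, 0.606, 0.795, -0.0]
wrist_force: [-2.2, -0.7, -1.6]
gripper_width: 0.32
gripper_force: 25.6
```

move_arm(increments="-0.002 0 -0.003 0 0 0 0.9;-0.002 0 -0.005 0 0 0 0.9;-0.002 0 -0.006 0 0 0 0.9;-0.002 0 -0.006 0 0 0 0.9")

```text
time_s: 10.43
tool_pos: [0.536, -0.0929, 0.0992]
tool_rot: [0.0, 0.606, 0.795, 0.0]
wrist_force: [-3.7, 0.7, 8.6]
gripper_width: 0.319
gripper_force: 26.5
```

It's on the floor. I'll open and lift off.

move_arm(increments="0 0 0 0 0 0 0.6;0 0 0 0 0 0 0.5;0 0 0 0 0 0 0.4;0 0 0 0 0 0 0.3;0 0 0 0 0 0 0.15;0 0 0 0 0 0 0;0 0 0 0 0 0 0;0 0 0 0 0 0 0")

```text
time_s: 11.1
tool_pos: [0.5357, -0.093, 0.0984]
tool_rot: [-0.0, 0.606, 0.795, 0.0]
wrist_force: [0.5, -0.3, 0.3]
gripper_width: 0.998
gripper_force: 0.0
```

move_arm(increments="0 0 0.02 0 0 0 0;0 0 0.08 0 0 0 0;0 0 0.16 0 0 0 0;0 0 0.26 0 0 0 0;0 0 0.34 0 0 0 0;0 0 0.4 0 0 0 0;0 0 0.4 0 0 0 0")

```text
time_s: 11.68
tool_pos: [0.5372, -0.0934, 0.2019]
tool_rot: [0.002, 0.606, 0.795, 0.001]
wrist_force: [0.3, -0.2, 1.1]
gripper_width: 1.0
gripper_force: 0.0
```

Run:
```python
from h import *
import cv2
s=sensors.sense(); print(s['time_s'],s['tool_pos'],s['tool_rot'],s['wrist_force'],s['joint_positions'])
pose=(s['tool_pos'],q(s['tool_rot']))
b=imaging.snapshot('scene')[:,:,::-1]; cv2.imwrite('pics/s2.png',b); a=imaging.snapshot('wrist')[:,:,::-1];cv2.imwrite('pics/w4.png',a)
for z in(.01,.056,.08): print(proj('wrist',[[.536,-.092,z]],pose).round(1),proj('scene',[[.5365,-.092,z]]).round(1))
b=cv2.resize(b[90:260,190:350],(376,400),interpolation=cv2.INTER_CUBIC)
cv2.imwrite('pics/n2.png',np.hstack([a[:,100:520],b]))
```

```text
11.6833 [ 0.53723048 -0.09342462  0.20190622] [0.00245783 0.60607636 0.79540214 0.00091551] [ 0.28348986 -0.23554152  1.13103642] [-3.06298250e-01  4.03203393e-01 -2.71573209e-01  8.90774479e-01
  6.16020780e-05  9.95943946e-01]
[[311.5 187.8]] [[279.1 228.3]]
[[311.3 207.7]] [[278.5 214.8]]
[[311.1 221.4]] [[278.1 207.5]]
```

View pics/n2.png

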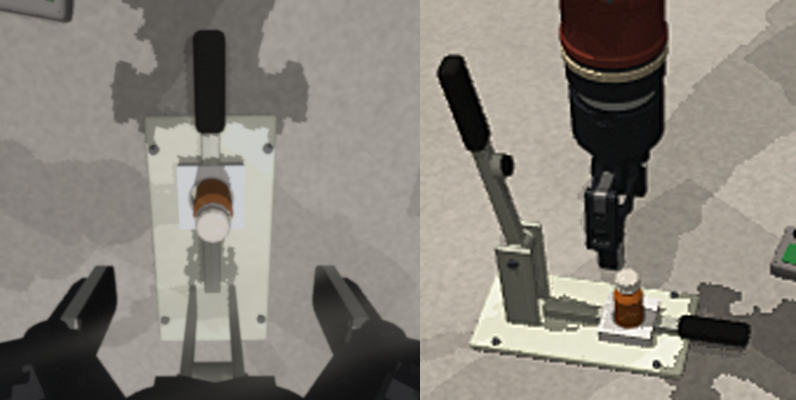

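The vial stands in the nest, with its cap top at (412−100=312,225) in the wrist view. Next I'll close the fingers, go round the robot-side of the lever and end up behind it.

move_arm(increments="0 0 0.12 0 0 0 0;0 0 0.28 0 0 0 0;-0.14 -0.037 0.42 0 0 0 0.3;-0.28 -0.074 0.54 0 0 0 0.6;-0.4 -0.107 0.564 0 0 0 1;-0.505 -0.134 0.564 0 0 0 1;-0.505 -0.134 0.564 0 0 0 1;-0.505 -0.134 0.564 0 0 0 1")

```text
time_s: 12.45
tool_pos: [0.4083, -0.1267, 0.339]
tool_rot: [-0.0, 0.607, 0.795, -0.0]
wrist_force: [0.5, 0.8, 0.4]
gripper_width: 0.143
gripper_force: 0.0
```

move_arm(increments="0.04 -0.14 0 0 0 0 1;0.08 -0.28 0 0 0 0 1;0.12 -0.42 0 0 0 0 1;0.16 -0.56 0 0 0 0 1;0.187 -0.679 0 0 0 0 1;0.187 -0.679 0 0 0 0 1;0.187 -0.679 0 0 0 0 1")

```text
time_s: 13.03
tool_pos: [0.4568, -0.2973, 0.3373]
tool_rot: [-0.001, 0.607, 0.795, 0.0]
wrist_force: [0.1, 1.7, 0.3]
gripper_width: -0.005
gripper_force: 0.0
```

Run:
```python
from h import *
s=sensors.sense(); print(s['time_s'],s['tool_pos'],s['tool_rot'],s['wrist_force'],s['gripper_width'],s['joint_positions'])
N=np.array([.536,-.0925,0]);Y=np.array([-.266,.964,0]);X=np.array([.964,.266,0]);Z=np.array([0,0,1])
H=N-.1*Y+.098*Z
p=None
for th in [0,.2,.4,.6,.8,1.0,1.2,1.4,1.5,1.6,1.7,1.8,1.9]:
    a=th-.1745;d=np.sin(a)*Y+np.cos(a)*Z;o=-np.cos(a)*Y+np.sin(a)*Z
    t=H+(.17+.008*th/1.75)*d+.009*o-.011*Y+.073*Z
    print(th,t.round(4), None if p is None else ((t-p)/.25).round(3)); p=t
```

```text
13.0333 [ 0.4567618  -0.29731455  0.33731488] [-1.34783829e-03  6.06678432e-01  7.94946178e-01  1.91730350e-04] [0.14967195 1.68007295 0.31529395] -0.004584045520225627 [-7.11287149e-01  3.15503414e-01 -3.04012581e-02  1.22760534e+00
  2.22725590e-04  5.92465055e-01]
0 [ 0.5757 -0.2365  0.3369] None
0.2 [ 0.5668 -0.204   0.3421] [-0.036  0.13   0.021]
0.4 [ 0.5576 -0.1709  0.3405] [-0.036  0.132 -0.006]
0.6 [ 0.5487 -0.1387  0.3321] [-0.036  0.129 -0.034]
0.8 [ 0.5404 -0.1085  0.317 ] [-0.033  0.121 -0.06 ]
1.0 [ 0.533  -0.0817  0.296 ] [-0.03   0.107 -0.084]
1.2 [ 0.5269 -0.0594  0.2697] [-0.025  0.089 -0.105]
1.4 [ 0.5222 -0.0424  0.2392] [-0.019  0.068 -0.122]
1.5 [ 0.5205 -0.0362  0.2227] [-0.007  0.025 -0.066]
1.6 [ 0.5192 -0.0316  0.2056] [-0.005  0.018 -0.068]
1.7 [ 0.5184 -0.0287  0.188 ] [-0.003  0.012 -0.07 ]
1.8 [ 0.5181 -0.0275  0.1702] [-0.001  0.005 -0.071]
1.9 [ 0.5182 -0.028   0.1524] [ 0.001 -0.002 -0.072]
```

move_arm(increments="0.12 0.033 0 0 0 0 1;0.25 0.069 0 0 0 0 1;0.38 0.105 0 0 0 0 1;0.47 0.13 0 0 0 0 1;0.501 0.138 0 0 0 0 1;0.501 0.138 0 0 0 0 1")

```text
time_s: 13.53
tool_pos: [0.5829, -0.2597, 0.338]
tool_rot: [-0.001, 0.605, 0.796, 0.0]
wrist_force: [0.0, -0.1, -0.1]
gripper_width: -0.001
gripper_force: 0.0
```

move_arm(increments="-0.02 0.06 0 0 0 0 1;-0.027 0.102 0 0 0 0 1;-0.045 0.167 0.01 0 0 0 1;-0.063 0.232 0.019 0 0 0 1;-0.081 0.298 0.017 0 0 0 1;-0.1 0.364 0.013 0 0 0 1;-0.118 0.43 -0.003 0 0 0 1;-0.136 0.493 -0.021 0 0 0 1")

```text
time_s: 14.2
tool_pos: [0.5462, -0.1376, 0.3345]
tool_rot: [0.0, 0.606, 0.795, -0.0]
wrist_force: [-0.8, -0.9, -0.5]
gripper_width: 0.0
gripper_force: 0.4
```

```bash
cat > lev.py <<'E'
from h import *
N=np.array([.536,-.0925,0]);Y=np.array([-.266,.964,0]);Z=np.array([0,0,1]);H=N-.1*Y+.098*Z
im=imaging.snapshot('scene').astype(int)
def P(th,r,o=0):
    a=th-.1745;return H+r*(np.sin(a)*Y+np.cos(a)*Z)+o*(-np.cos(a)*Y+np.sin(a)*Z)
best=[]
for th in np.arange(0,1.95,.05):
    uv=proj('scene',[P(th,r) for r in np.linspace(.13,.205,20)]).round().astype(int)
    best.append((im[uv[:,1],uv[:,0]].sum(1).mean().round(0),round(th,2)))
print(sorted(best)[:8], best[0])
E
python3 lev.py
```

```text
[(np.float64(24.0), np.float64(0.55)), (np.float64(30.0), np.float64(0.6)), (np.float64(268.0), np.float64(0.45)), (np.float64(317.0), np.float64(0.5)), (np.float64(334.0), np.float64(0.4)), (np.float64(377.0), np.float64(0.65)), (np.float64(384.0), np.float64(1.9)), (np.float64(405.0), np.float64(0.35))] (np.float64(497.0), np.float64(0.0))
```

The lever follows at about 0.58 rad. I'll carry on to 1.4.

move_arm(increments="-0.015 0.062 -0.03 0 0 0 1;-0.03 0.121 -0.065 0 0 0 1;-0.045 0.176 -0.105 0 0 0 1;-0.058 0.228 -0.15 0 0 0 1;-0.07 0.275 -0.2 0 0 0 1;-0.08 0.317 -0.255 0 0 0 1;-0.088 0.353 -0.315 0 0 0 1;-0.095 0.385 -0.376 0 0 0 1")

```text
time_s: 14.92
tool_pos: [0.5227, -0.0419, 0.24]
tool_rot: [0.0, 0.606, 0.795, -0.0]
wrist_force: [0.0, 0.2, -0.1]
gripper_width: -0.0
gripper_force: 0.4
```

```bash
python3 lev.py
```

```text
[(np.float64(39.0), np.float64(1.4)), (np.float64(61.0), np.float64(1.3)), (np.float64(63.0), np.float64(1.35)), (np.float64(91.0), np.float64(1.45)), (np.float64(223.0), np.float64(1.25)), (np.float64(249.0), np.float64(1.15)), (np.float64(258.0), np.float64(1.1)), (np.float64(282.0), np.float64(1.05))] (np.float64(503.0), np.float64(0.0))
```

move_arm(increments="-0.003 0.01 -0.02 0 0 0 1;-0.006 0.018 -0.04 0 0 0 1;-0.007 0.025 -0.06 0 0 0 1;-0.008 0.03 -0.075 0 0 0 1;-0.009 0.033 -0.085 0 0 0 1;-0.009 0.033 -0.085 0 0 0 1")

```text
time_s: 15.47
tool_pos: [0.5214, -0.034, 0.2186]
tool_rot: [-0.0, 0.606, 0.795, -0.0]
wrist_force: [-0.6, 0.1, -0.1]
gripper_width: 0.0
gripper_force: 0.3
```

move_arm(increments="0 0.003 -0.008 0 0 0 1;-0.001 0.005 -0.016 0 0 0 1;-0.002 0.006 -0.02 0 0 0 1;-0.002 0.006 -0.02 0 0 0 1")

```text
time_s: 15.8
tool_pos: [0.5209, -0.0324, 0.2137]
tool_rot: [-0.0, 0.606, 0.795, 0.0]
wrist_force: [0.3, 0.1, 0.5]
gripper_width: -0.005
gripper_force: 0.3
```

move_arm(increments="0 0.001 -0.008 0 0 0 1;0 0.002 -0.016 0 0 0 1;-0.001 0.003 -0.024 0 0 0 1;-0.001 0.003 -0.024 0 0 0 1")

```text
time_s: 16.13
tool_pos: [0.5205, -0.0316, 0.2075]
tool_rot: [-0.0, 0.606, 0.795, -0.0]
wrist_force: [2.0, 1.1, 0.5]
gripper_width: 0.0
gripper_force: 0.3
```

move_arm(increments="0 0.001 -0.008 0 0 0 1;0 0.002 -0.012 0 0 0 1;0 0.002 -0.012 0 0 0 1")

```text
time_s: 16.38
tool_pos: [0.5206, -0.0312, 0.2047]
tool_rot: [-0.0, 0.606, 0.795, -0.0]
wrist_force: [-0.8, -0.3, 0.6]
gripper_width: -0.002
gripper_force: 0.3
```

move_arm(increments="0 0.001 -0.006 0 0 0 1;0 0.002 -0.012 0 0 0 1;0 0.002 -0.012 0 0 0 1")

```text
time_s: 16.63
tool_pos: [0.5205, -0.0307, 0.2016]
tool_rot: [-0.0, 0.606, 0.795, -0.0]
wrist_force: [-0.6, -0.0, 0.3]
gripper_width: 0.0
gripper_force: 0.3
```

move_arm(increments="0 0.001 -0.006 0 0 0 1;0 0.001 -0.01 0 0 0 1;0 0.001 -0.01 0 0 0 1")

```text
time_s: 16.88
tool_pos: [0.5206, -0.0304, 0.1992]
tool_rot: [-0.0, 0.606, 0.795, 0.0]
wrist_force: [-0.6, 0.3, 0.4]
gripper_width: 0.001
gripper_force: 0.3
```

move_arm(increments="0 0.001 -0.006 0 0 0 1;0 0.001 -0.01 0 0 0 1;0 0.001 -0.01 0 0 0 1")

```text
time_s: 17.13
tool_pos: [0.5206, -0.0302, 0.1967]
tool_rot: [-0.0, 0.606, 0.795, -0.0]
wrist_force: [0.7, -0.4, 0.0]
gripper_width: 0.002
gripper_force: 0.3
```

move_arm(increments="0 0.001 -0.004 0 0 0 1;0 0.001 -0.008 0 0 0 1;0 0.001 -0.008 0 0 0 1")

```text
time_s: 17.38
tool_pos: [0.5206, -0.0299, 0.1947]
tool_rot: [-0.0, 0.606, 0.795, 0.0]
wrist_force: [1.0, 0.0, 0.8]
gripper_width: -0.0
gripper_force: 0.3
```

```bash
python3 lev.py
```

```text
[(np.float64(34.0), np.float64(1.7)), (np.float64(65.0), np.float64(1.65)), (np.float64(69.0), np.float64(1.6)), (np.float64(84.0), np.float64(1.55)), (np.float64(137.0), np.float64(1.75)), (np.float64(237.0), np.float64(1.45)), (np.float64(237.0), np.float64(1.5)), (np.float64(252.0), np.float64(1.35))] (np.float64(512.0), np.float64(0.0))
```

move_arm(increments="0 0.001 -0.004 0 0 0 1;0 0.001 -0.008 0 0 0 1;0 0.001 -0.008 0 0 0 1")

```text
time_s: 17.68
tool_pos: [0.5206, -0.0297, 0.1927]
tool_rot: [-0.0, 0.606, 0.795, -0.0]
wrist_force: [-0.4, 0.7, 0.8]
gripper_width: -0.001
gripper_force: 0.3
```

move_arm(increments="0 0 -0.004 0 0 0 1;0 0 -0.008 0 0 0 1;0 0 -0.008 0 0 0 1")

```text
time_s: 17.93
tool_pos: [0.5206, -0.0297, 0.1907]
tool_rot: [-0.0, 0.606, 0.795, -0.0]
wrist_force: [-0.6, -0.4, 0.8]
gripper_width: -0.006
gripper_force: 0.3
```

move_arm(increments="0 0 -0.004 0 0 0 1;0 0 -0.008 0 0 0 1;0 0 -0.008 0 0 0 1")

```text
time_s: 18.18
tool_pos: [0.5206, -0.0297, 0.1887]
tool_rot: [-0.0, 0.606, 0.795, -0.0]
wrist_force: [-0.6, 0.1, 1.2]
gripper_width: -0.004
gripper_force: 0.3
```

move_arm(increments="0 0 -0.004 0 0 0 1;0 0 -0.008 0 0 0 1;0 0 -0.008 0 0 0 1")

```text
time_s: 18.43
tool_pos: [0.5206, -0.0297, 0.1867]
tool_rot: [-0.0, 0.606, 0.795, -0.0]
wrist_force: [0.0, -0.0, 0.7]
gripper_width: 0.003
gripper_force: 0.3
```

move_arm(increments="0 0 -0.004 0 0 0 1;0 0 -0.008 0 0 0 1;0 0 -0.008 0 0 0 1")

```text
time_s: 18.68
tool_pos: [0.5207, -0.0297, 0.1855]
tool_rot: [0.0, 0.606, 0.795, 0.0]
wrist_force: [-3.9, 1.1, 12.7]
gripper_width: -0.0
gripper_force: 6.0
```

move_arm(increments="0 0 -0.004 0 0 0 1;0 0 -0.008 0 0 0 1;0 0 -0.008 0 0 0 1")

```text
time_s: 18.93
tool_pos: [0.5206, -0.0295, 0.1833]
tool_rot: [0.0, 0.606, 0.795, 0.0]
wrist_force: [-2.6, 1.8, 6.9]
gripper_width: -0.0
gripper_force: 3.3
```

The pad is on the cap and the force is falling as expected. I'll keep going gently.

move_arm(increments="0 0 -0.004 0 0 0 1;0 0 -0.008 0 0 0 1;0 0 -0.008 0 0 0 1")

```text
time_s: 19.18
tool_pos: [0.5206, -0.0297, 0.1807]
tool_rot: [-0.0, 0.606, 0.795, -0.0]
wrist_force: [-0.7, 0.9, 0.2]
gripper_width: -0.001
gripper_force: 0.3
```

move_arm(increments="0 0 -0.003 0 0 0 1;0 0 -0.006 0 0 0 1;0 0 -0.006 0 0 0 1")

```text
time_s: 19.43
tool_pos: [0.5207, -0.0298, 0.1792]
tool_rot: [-0.0, 0.606, 0.795, -0.0]
wrist_force: [-1.1, 0.6, 1.0]
gripper_width: -0.001
gripper_force: 0.3
```

The cap snapped: force dropped to about spring level. I'll retrace the path so the arm opens under control.

move_arm(increments="0 0 0.02 0 0 0 1;0 -0.001 0.05 0 0 0 1;0 -0.005 0.09 0 0 0 1;0.003 -0.012 0.13 0 0 0 1;0.004 -0.022 0.17 0 0 0 1;0.006 -0.034 0.21 0 0 0 1;0.009 -0.048 0.243 0 0 0 1;0.009 -0.048 0.243 0 0 0 1")

```text
time_s: 20.1
tool_pos: [0.524, -0.0426, 0.2423]
tool_rot: [0.002, 0.606, 0.795, 0.001]
wrist_force: [-0.3, -0.2, 1.1]
gripper_width: -0.0
gripper_force: 0.3
```

move_arm(increments="0.007 -0.032 0.061 0 0 0 1;0.015 -0.068 0.121 0 0 0 1;0.025 -0.11 0.176 0 0 0 1;0.037 -0.157 0.226 0 0 0 1;0.05 -0.209 0.271 0 0 0 1;0.065 -0.264 0.311 0 0 0 1;0.08 -0.323 0.346 0 0 0 1;0.095 -0.385 0.376 0 0 0 1")

```text
time_s: 20.77
tool_pos: [0.5467, -0.1386, 0.3346]
tool_rot: [-0.0, 0.606, 0.795, 0.0]
wrist_force: [0.6, -0.3, 0.5]
gripper_width: 0.005
gripper_force: 0.1
```

move_arm(increments="0.018 -0.063 0.018 0 0 0 1;0.036 -0.129 0.034 0 0 0 1;0.055 -0.195 0.038 0 0 0 1;0.073 -0.261 0.04 0 0 0 1;0.091 -0.326 0.031 0 0 0 1;0.109 -0.391 0.021 0 0 0 1;0.13 -0.46 0.021 0 0 0 1;0.15 -0.54 0.021 0 0 0 1")

```text
time_s: 21.43
tool_pos: [0.5841, -0.2734, 0.3388]
tool_rot: [-0.001, 0.606, 0.795, 0.0]
wrist_force: [0.3, 1.0, 0.5]
gripper_width: 0.001
gripper_force: 0.0
```

```bash
python3 lev.py
python3 - <<'E'
from h import *
import cv2
s=sensors.sense(); print(s['time_s'],s['tool_pos'],s['wrist_force'])
# cap/vial check: compare nest region of scene with the pre-press picture
a=cv2.imread('pics/s2.png')[:,:,::-1].astype(int); b=imaging.snapshot('scene').astype(int)
for n,i in(('before',a),('after',b)):
    print(n,[int(i[v,276:281].sum(1).mean()) for v in range(198,234)])
E
```

```text
[(np.float64(24.0), np.float64(0.05)), (np.float64(33.0), np.float64(0.0)), (np.float64(245.0), np.float64(1.9)), (np.float64(260.0), np.float64(1.85)), (np.float64(347.0), np.float64(1.8)), (np.float64(365.0), np.float64(1.75)), (np.float64(401.0), np.float64(1.7)), (np.float64(431.0), np.float64(0.4))] (np.float64(33.0), np.float64(0.0))
21.4833 [ 0.58453757 -0.27705029  0.3382767 ] [-2.38954199 -0.83384127 -0.82131941]
before [379, 379, 366, 360, 385, 398, 540, 647, 631, 627, 644, 637, 626, 391, 263, 321, 401, 148, 269, 260, 251, 173, 107, 116, 119, 142, 132, 122, 113, 101, 99, 333, 703, 728, 589, 260]
after [483, 481, 473, 482, 484, 484, 475, 464, 450, 450, 453, 469, 471, 476, 471, 382, 301, 331, 326, 206, 218, 158, 106, 113, 115, 114, 114, 112, 113, 105, 102, 214, 429, 458, 405, 283]
```

The lever is open. The cap's lower edge has moved down about 2 px, which is about 6 mm, and the foot hasn't moved. I'll back off a little and hand in.

move_arm(increments="0.02 -0.08 0 0 0 0 1;0.02 -0.08 0 0 0 0 1;0.02 -0.08 0 0 0 0 1;0.02 -0.08 0 0 0 0 1;0.02 -0.08 0 0 0 0 1;0.02 -0.08 0 0 0 0 1")

```text
time_s: 22.03
tool_pos: [0.5891, -0.2922, 0.3396]
tool_rot: [-0.0, 0.606, 0.796, 0.0]
wrist_force: [0.8, 0.3, 0.9]
gripper_width: 0.005
gripper_force: 0.0
```

```bash
python3 -c "
from station import job_done
print(job_done())"
```

```text
the job is handed in; nothing more can be done
None
```

The job is handed in (no verdict was returned): the high-capped vial stands in the nest, its cap clicked home by the pliers (about 13 N peak at the grip), the pliers' arm is open again, and the robot is clear.

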